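Load the tumbling flask against its springs

TASK

On the small olive tumbling machine, first turn the black speed knob back until its white pointer stands on the red zero mark. Then take the steel flask with the orange cap from its cork rest, set it upright in the machine's yellow sprung ring and press it straight down until the ring is fully home against its stop. Finish while still holding the flask pressed down there (do not let go), with the knob still on zero, the fingers on the flask and not on the ring, and the other things on the bench left where they are.

Things in the scene. Friction and masses are not known exactly. Their poses are not given: they have to be found in the camera images.
- machine: Olive tumbling machine, fixed: housing 170 mm (its x) by 300 mm (its y), flat top 70 mm above the bench. Origin: centre of the underside; its front faces -x of its frame. On top, in its frame: the sprung yellow ring centred at (0, -70) mm, the speed knob's axis at (-15, 85) mm.
- knob_grip (a point): On the black speed knob's upright axis, at grip height, 33 mm above the machine's top. Its upright bar (42 mm long, 14 thick) reaches 7 mm above and 23 mm below this point, on a disc 44 mm across. Site x runs along the bar; the white pointer stripe points along point -x. White dial 84 mm across under it: broad red zero mark towards the machine's front (-x), black ticks 0.25 rad apart.
- speed_knob (a joint): Angle of the speed knob, rad: 0 with the pointer on the red zero mark, positive when turned clockwise seen from above. Turns from -1.5 to 1.5 and stays where it is left (light friction, no detent or stop at zero). Starts between 0.5 and 1.3.
- flask: Round steel flask to be loaded, orange cap: sphere 64 mm across with its centre 32 mm above the origin, flat foot 22 mm across, neck 24 mm across, cylindrical orange cap 30 mm across from 70 to 100 mm above the origin (grip the cap). Origin: centre of the foot; z up through the cap. About 0.3 kg. Starts upright, foot on the floor of one of two cork rests.
- spare_flask: The same flask with a blue cap, standing on the other cork rest: leave alone.
- rest_a: Fixed cork rest, 84 mm across, 16 mm high, with a recess 54 mm across whose floor is 5 mm above the bench; the orange-capped flask stands in it. Origin: centre of the underside.
- rest_b: The same kind of cork rest, under the blue-capped flask.
- cradle_ring: Yellow sprung ring of the cradle: 92 mm outside, round opening 50 mm, 8 mm thick, level. Origin: centre of its underside, 94 mm above the bench when not pressed. It moves only straight up and down on three spring posts. Nothing is below it but the machine's flat top.
- ring_seat (a point): Centre of the ring's opening in the plane of its top face, 102 mm above the bench when not pressed. The flask's sphere rests on the opening's edge with the flask's origin about 12 mm below this point.
- cradle_travel (a joint): How far the ring is pressed down, m: 0 at the top (the springs push it there, also under the flask's own weight), 0.016 fully home at its hard stop. The springs need about 5 N to start and 15 N at the stop, flask's weight included.
- screwdriver: Screwdriver with red handle, 150 mm: leave alone.
- file: File with a navy handle, about 280 mm: leave alone.
- stone: Black honing stone, 60 x 150 x 20 mm: leave alone.
- burr_block: Black block 40 x 80 x 22 mm with four upright burrs to 50 mm: leave alone.
- brush: Wooden bench brush, 40 x 130 x 25 mm: leave alone.
- bangle: Copper bangle 68 mm across, 12 mm high, flat on the bench: leave alone.
- blank: Small brass ring 34 mm across lying in the aluminium parts tray: leave alone.
Not all that is in view belongs to the job. What is shaped like the flask but pink or turquoise is not meant.

How it is judged:
By the outcome, as a careful person would: the job done as asked, in the order asked, and still so for the second after the job is handed in, while the arm keeps its last pose, push and grip.
It also fails if it takes over 58 s, if anything falls off the work surface, if the arm or the gripper's body presses on something with over 40 N, if the wrist force passes 120 N, or if a joint passes its speed limit or range.

ROBOT

A 6-joint arm with a two-finger parallel gripper is mounted at the origin on the work surface. World frame = base frame: x ahead of the robot, y to its left, z up, the work surface at z = 0. Lengths are in mm, angles in degrees, forces in N, time in s.
With the tool pointing down it reaches from about 325 to 925 mm from the base axis. Payload 3.1 kg.
Tool frame: the origin (TCP) lies at the very end of the fingers, on their centre line; the grasp point (between the pads) lies grasp_offset behind it (grasp_offset is the distance from the TCP to the grasp point, in mm); z points along the fingers, y is the line along which they close (so a half turn about z gives the same grasp; the last joint's range is limited). The gripper opens to 85 mm and grips with 20 to 120 N. Pads are 22 mm wide; open, the fingers measure 114 mm over their backs; the gripper's body (76 mm by 85 mm) begins 54 mm behind the grasp point. The pads swing forward as they close: fully open they stand 13 mm farther back than shut.
Start: joints at [58.43, 12.427, 92.441, -0, 75.132, -6.429], TCP at [265.517, 565.809, 231.3] pointing down, gripper open.
Joint ranges: [-157.48, 157.48], [-44.54, 120.13], [17.64, 146.25], [-64.5, 244.5], [7.68, 150.69], [-147.95, 147.95]. Speed limits (degrees/s): [159.86, 159.86, 180, 180, 180, 180].

INTERFACE

Orientations are given as [roll, pitch, yaw] about the fixed x, y, z axes, in that order (R = Rz(yaw) Ry(pitch) Rx(roll)).
In Python, from station import * gives the robot as it stands. Calls block until the motion is done:
- goto(position, orientation): joint-space move of the TCP to a pose.
- move_l(position, attitude=None, speed=150): straight line of the TCP; attitude=None keeps the orientation; speed is the mean speed in mm/s.
- move_j(angles): joint-space move.
- grip(opening, squeeze=None): finger opening in mm; squeeze is the grip in N (None keeps the last); returns when the fingers have stopped.
- wait(seconds).
- solve_ik(position, orientation): joint angles nearest the present ones, or None.
- get_obs(): the state.
- get_image(name): name is "side" or "top" or "wrist"; returns the picture (400x640x3 uint8, red, green, blue); there is no depth.
- get_calibration(name): a dict with "fx", "fy", "cx", "cy" (pixels), "R" (3x3) and "t" (3): a world point X has camera coordinates R X + t; the wrist camera has in their place "mount" (4x4, takes a point from camera to tool coordinates, whose origin is the TCP and whose axes are the flange's). Camera axes: x right, y down, z forward; pixel columns grow to the right and rows downward; lengths in mm; the calibration is good to about 2 mm. A picture is of the moment at which its call begins: read the wrist's pose just before it. get_calibration takes no time and is no camera call.
A pose or a line that the arm cannot do raises Unreachable and nothing moves.
- sign_off(): hands the job in; it is judged then, once.
Trained networks look in the newest picture that a camera, given by its name, has taken for a name from the list of things; names that differ only in an ending like _2 or _b are one class to them, and where a whole thing is asked for, a point or a joint stands for the part that bears it (a point fixed in the world has none). Each returns a list of dicts, best first, with "score" (0 to 1); they miss things now and then, are a little off and sometimes report something else, mostly with a low value. They report only what shows in the picture. A call takes as long as a camera call. They do not tell look-alikes from the thing itself.
- spot_in(name, camera): "extent" ([centre column, centre row, width, height] in pixels, round what is visible of it).
- regions_of(name, camera): "region" (400x640 bool, what is visible of it) and "extent" ([centre column, centre row, width, height] in pixels, round what is visible of it).
The state is a dict: "t": time; "joint_pos": joint angles; "qvel": joint speeds; "effort": joint torques, N m; "tcp_pos": TCP position; "ee_rot": TCP orientation; "wrist_force": force on the tool from outside, world axes, zero at the start; "moment": the same for the moment, N m; "grip_width": finger opening in mm; "grip_force": force on a finger pad.
Only numpy, scipy, OpenCV 4.12 (cv2) and the standard library are available. Lean on these libraries where they do the work, as an engineer would, in place of code of your own. Each camera call takes 0.05 s, during which the arm holds its last target. There are 200 camera calls.

## Working session

There is one attempt and no reset: what is moved stays moved. The work goes in short steps, each a Python script; the robot and the scene stay as the last script left them, time stands still between calls to the robot, and variables do not carry over. Pictures are saved under pics/ and viewed, at most 10 in all, crops included, and the job is handed in when it is done.

```bash
mkdir -p pics; ls; python3 - <<'E'
from station import *
import cv2,numpy as np
o=get_obs();print(o)
for c in("top","side"):
    im=get_image(c);cv2.imwrite(f"pics/{c}0.png",im[:,:,::-1])
    k=get_calibration(c);print(c,{a:np.round(b,3).tolist() for a,b in k.items()})
    for n in("machine","speed_knob","flask","cradle_ring","rest_a"):
        print(n,[(round(d["score"],2),np.round(d["extent"]).tolist()) for d in spot_in(n,c)][:5])
print(get_calibration("wrist"))
E
```

```text
pics
{'t': 0.0, 'joint_pos': array([ 5.84305134e+01,  1.24758746e+01,  9.25299270e+01,  8.50708100e-04,
        7.51306536e+01, -6.42843697e+00]), 'qvel': array([ 0.03808949,  0.10286061, -0.01590361,  0.03652662,  0.12284016,
       -0.01402251]), 'effort': array([-4.15335526e-04, -3.96840656e+01, -3.03858626e+01, -8.52156268e-05,
        9.62057034e-03, -5.67187087e-06]), 'tcp_pos': array([265.07384767, 565.10148282, 229.96461731]), 'ee_rot': array([-1.79864495e+02, -1.60943268e-02,  1.54858712e+02]), 'wrist_force': array([ 0.36871222, -0.55333835, -0.19650208]), 'moment': array([-0.01710726,  0.0035172 ,  0.01618053]), 'grip_force': 0.0, 'grip_width': 85.28956184209918}
top {'fx': 451.407, 'fy': 451.407, 'cx': 314.344, 'cy': 195.734, 'R': [[0.012, -1.0, 0.014], [-0.986, -0.014, -0.167], [0.168, -0.012, -0.986]], 't': [-46.442, 585.995, 1387.332]}
machine [(0.86, [351.0, 207.0, 107.0, 73.0]), (0.21, [250.0, 246.0, 26.0, 10.0])]
speed_knob [(0.46, [326.0, 218.0, 17.0, 15.0])]
flask [(0.85, [246.0, 238.0, 20.0, 23.0]), (0.77, [253.0, 271.0, 18.0, 19.0]), (0.52, [221.0, 268.0, 23.0, 1
[... 476 characters left out ...]
.0])]
flask [(0.79, [218.0, 179.0, 27.0, 33.0]), (0.75, [252.0, 185.0, 23.0, 34.0]), (0.66, [211.0, 195.0, 22.0, 40.0])]
cradle_ring [(0.72, [343.0, 244.0, 43.0, 30.0])]
rest_a [(0.68, [251.0, 203.0, 28.0, 15.0]), (0.66, [306.0, 188.0, 30.0, 17.0])]
{'fx': 357.0774162570824, 'fy': 357.0774162570824, 'cx': 322.97828654683, 'cy': 194.67512565808852, 'mount': array([[-3.43169115e-04, -9.64133417e-01, -2.65417854e-01,
         6.73345407e+01],
       [ 9.99999861e-01, -2.24636150e-04, -4.76945491e-04,
        -4.49435058e-01],
       [ 4.00216641e-04, -2.65417981e-01,  9.64133360e-01,
        -1.41638425e+02],
       [ 0.00000000e+00,  0.00000000e+00,  0.00000000e+00,
         1.00000000e+00]])}
```

```bash
python3 - <<'E'
import cv2
a=cv2.imread("pics/top0.png")[120:320,180:440];b=cv2.imread("pics/side0.png")[130:330,150:420]
cv2.imwrite("pics/c1.png",cv2.resize(a,(780,600),interpolation=3));cv2.imwrite("pics/c2.png",cv2.resize(b,(800,593),interpolation=3))
E
```

```text
(no output)
```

View pics/c1.png

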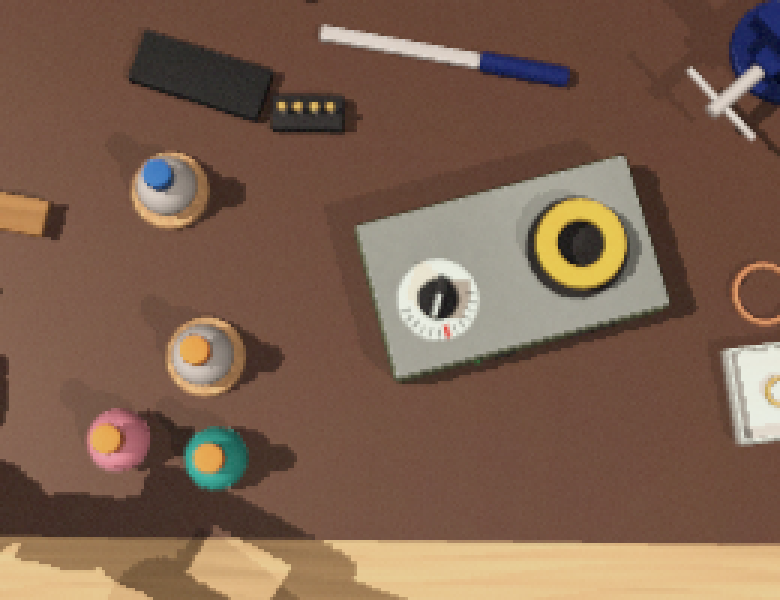

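View pics/c2.png

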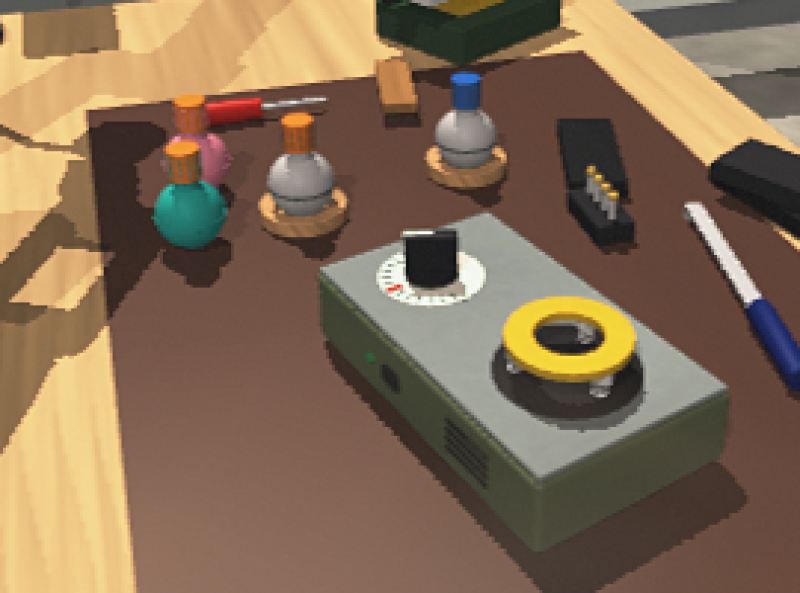

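The top view shows three orange caps. They are steel on cork at about px (246,237), pink at (218,266) and turquoise at (251,273). Only the steel one on the cork rest fits. The side crop, an enlarged one, confirms it: steel and orange at about (251,185), standing on cork. Next I'll compute positions and look at the knob with the wrist camera.

```bash
cat > h.py <<'E'
from station import *
import cv2,numpy as np
from scipy.spatial.transform import Rotation as Ro
def cam(c):
    k=get_calibration(c);K=k
    if c=="wrist":
        o=get_obs();T=np.eye(4);T[:3,:3]=Ro.from_euler("xyz",o["ee_rot"],degrees=True).as_matrix();T[:3,3]=o["tcp_pos"]
        M=T@k["mount"];return k,M[:3,:3],M[:3,3]
    R=np.array(k["R"]);return k,R.T,-R.T@np.array(k["t"])
def ray(C,u,v):
    k,R,p=C;d=R@[(u-k["cx"])/k["fx"],(v-k["cy"])/k["fy"],1];return p,d
def onz(C,u,v,z):
    p,d=ray(C,u,v);return p+d*(z-p[2])/d[2]
def proj(C,X):
    k,R,p=C;c=R.T@(np.array(X)-p);return np.array([k["fx"]*c[0]/c[2]+k["cx"],k["fy"]*c[1]/c[2]+k["cy"]])
def tri(*rs):
    A=np.zeros((3,3));b=np.zeros(3)
    for p,d in rs:
        d=d/np.linalg.norm(d);P=np.eye(3)-np.outer(d,d);A+=P;b+=P@p
    return np.linalg.solve(A,b)
def shot(c,name):
    C=cam(c);im=get_image(c);cv2.imwrite(f"pics/{name}.png",im[:,:,::-1]);return C,im
def blob(im,lo,hi,box=None):
    m=cv2.inRange(cv2.cvtColor(im,cv2.COLOR_RGB2HSV),lo,hi)
    if box: 
        z=np.zeros_like(m);a,b,c,d=box;z[b:d,a:c]=m[b:d,a:c];m=z
    n,l,s,ce=cv2.connectedComponentsWithStats(m);i=1+np.argmax(s[1:,4]);return s[i],ce[i],l==i
def fmt(x): return np.round(x,1).tolist()
E
python3 - <<'E'
from h import *
t=cv2.imread("pics/top0.png")[:,:,::-1].copy();s=cv2.imread("pics/side0.png")[:,:,::-1].copy()
CT,CS=cam("top"),cam("side")
Y=((20,120,90),(35,255,255));O=((5,150,120),(18,255,255))
for n,C,im,b in(("top",CT,t,(350,170,400,230)),("side",CS,s,(310,220,380,270))):
    st,ce,m=blob(im,*Y,b);(x,y),ax,an=cv2.fitEllipse(cv2.convexHull(np.argwhere(m)[:,::-1].astype(np.float32)))
    print(n,"ring",st,(x,y),ax,onz(C,x,y,100))
a=blob(t,*O,(238,226,252,246));b=blob(s,*O,(240,160,262,182))
print(a[0],b[0],"cap",tri(ray(CT,*a[1]),ray(CS,*b[1])),onz(CT,*a[1],105),onz(CS,*b[1],90))
wh=blob(t,(0,0,190),(180,70,255),(305,200,345,240));print(wh[0]);x,y,w,h,_=wh[0];print("dial",onz(CT,180+439/3,120+299/3,71),onz(CT,x+w/2-.5,y+h/2-.5,71))
# machine corners (top z=70), from crop
for u,v in((358,226),(627,156),(668,303),(398,380)): print(fmt(onz(CT,180+u/3,120+v/3,70)))
E
```

```text
top ring [358 186  31  31 555] (373.0079650878906, 200.85740661621094) (29.771944046020508, 30.755666732788086) [ 564.58289891 -218.59172294  100.        ]
side ring [320 230  44  29 814] (341.6125793457031, 243.93577575683594) (28.887775421142578, 44.667240142822266) [ 564.06842514 -221.92156609  100.        ]
[240 232  10  10  73] [245 168  11  14 114] cap [450.65088174 171.76944784  92.46620486] [449.99098138 169.97071858 105.        ] [451.14230518 176.85174939  90.        ]
[312 206  28  28 365]
dial [507.99017902 -76.79238399  71.        ] [508.47656429 -74.19672694  71.        ]
[583.7, 8.5, 70.0]
[662.8, -274.7, 70.0]
[507.1, -314.9, 70.0]
[424.0, -35.3, 70.0]
```

```bash
python3 - <<'E'
from h import *
goto([508,-75,235],[180,0,150]);print(get_obs()["tcp_pos"],get_obs()["t"])
C,im=shot("wrist","w1")
u,v=proj(C,[508,-75,103]);print("knob exp",u,v)
np.save("w1C.npy",np.array([C],dtype=object),allow_pickle=True)
for n in("knob_grip","cradle_ring"):print([(round(d["score"],2),fmt(d["extent"])) for d in spot_in(n,"wrist")])
x,y=int(np.clip(u,100,540)),int(np.clip(v,80,320));c=im[y-80:y+80,x-100:x+100];print(x-100,y-80)
cv2.imwrite("pics/w1c.png",cv2.resize(c,(750,600),interpolation=3)[:,:,::-1])
E
```

```text
[508.16664586 -74.27792225 235.00994915] 3.0333
knob exp 322.7876917476636 185.11216044612965
[(0.98, [325.4, 181.9, 47.4, 55.5])]
[(0.91, [234.5, 314.1, 68.0, 93.0]), (0.37, [535.2, 5.5, 46.1, 7.2])]
222 105
```

View pics/w1c.png

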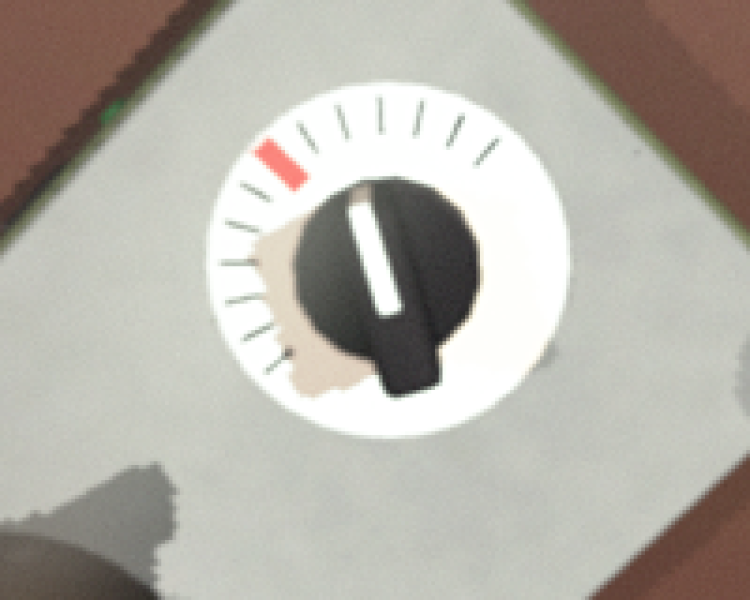

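The picture shows the red mark at crop (281,165), the stripe running from (358,205) to (390,312), and the dial at (388,260). The pointer stands clockwise of zero.

```bash
cat >> h.py <<'E'
def hdg(a,b): return np.degrees(np.arctan2(*(b-a)[1::-1]))
def knob(C,im):
    hsv=cv2.cvtColor(im,cv2.COLOR_RGB2HSV)
    u,v=proj(C,[508,-75,71]);u,v=int(u),int(v);B=(max(u-75,0),max(v-75,0),u+75,v+75)
    m=cv2.inRange(hsv,(0,0,243),(180,25,255));z=np.zeros_like(m);z[B[1]:B[3],B[0]:B[2]]=m[B[1]:B[3],B[0]:B[2]]
    n,l,s,ce=cv2.connectedComponentsWithStats(z);i=1+np.argmax(s[1:,4])
    pts=np.argwhere(l==i)[:,::-1];W=np.array([onz(C,*p,71) for p in pts])[:,:2].astype(np.float32)
    (cx,cy),ax,_=cv2.fitEllipse(cv2.convexHull(W));c=np.array([cx,cy])
    st,ce,mr=blob(im,(0,90,150),(12,255,255),B);r=onz(C,*ce,71)[:2]
    # stripe: bright blob near the knob's axis at z=110
    best=None
    for j in range(1,n):
        if j!=i and s[j,4]>40:
            P=np.array([onz(C,*p,110)[:2] for p in np.argwhere(l==j)[:,::-1]])
            if np.linalg.norm(P.mean(0)-c)<25: best=P
    out=dict(c=c,ax=ax,red=r,zero=hdg(c,r))
    if best is not None:
        mu=best.mean(0);d=np.linalg.svd(best-mu,full_matrices=False)[2][0]
        if d@(mu-c)<0:d=-d
        out.update(mu=mu,ptr=np.degrees(np.arctan2(d[1],d[0])),ext=np.ptp((best-mu)@d))
    return out
E
python3 - <<'E'
from h import *
C=cam("wrist");im=cv2.imread("pics/w1.png")[:,:,::-1].copy()
o=knob(C,im);print(o)
P=lambda x,y,z:onz(C,222+x/3.75-.37,105+y/3.75-.37,z)[:2]
print("manual",P(388,260,71),P(281,165,71),hdg(P(388,260,71),P(281,165,71)),P(358,205,110),P(390,312,110),hdg(P(390,312,110),P(358,205,110)), P(382,388,110),P(438,383,110))
st,ce,m=blob(im,(20,120,90),(35,255,255),(180,250,300,400))
print("ring",st,proj(C,[564,-220,102]))
E
```

```text
{'c': array([508.28213501, -73.12636566]), 'ax': (83.91466522216797, 84.00147247314453), 'red': array([475.69534628, -82.28821602]), 'zero': np.float64(-164.29655016577266), 'mu': array([498.11762817, -70.64064978]), 'ptr': np.float64(166.36986943550008), 'ext': np.float64(22.59611569306505)}
manual [507.1117115  -72.31115049] [475.67061109 -82.46653538] -162.0996927935361 [486.9729682  -67.94449667] [509.43632538 -73.41382009] 166.31601808586242 [522.79683008 -83.0025516 ] [527.67769919 -72.34226515]
ring [ 197  284   71   77 2396] [212.13971091 318.013489  ]
```

```bash
python3 - <<'E'
from h import *
import station
g=station.grasp_offset;print("g",g)
z=103-g
grip(45)
goto([508.3,-73.1,150],[180,0,166.4])
move_l([508.3,-73.1,z],speed=100);print(fmt(get_obs()["tcp_pos"]),fmt(get_obs()["wrist_force"]))
grip(8,25);o=get_obs();print(o["grip_width"],o["grip_force"],fmt(o["ee_rot"]),fmt(o["wrist_force"]))
q=np.array(o["joint_pos"]);q[5]-=29.3;move_j(q);wait(.3);o=get_obs();print(fmt(o["ee_rot"]),fmt(o["tcp_pos"]),fmt(o["wrist_force"]),fmt(o["joint_pos"]))
grip(45);move_l([508.3,-73.1,235],speed=200);wait(.2)
C,im=shot("wrist","w2");print(knob(C,im),get_obs()["t"])
u,v=map(int,proj(C,[508,-75,103]));cv2.imwrite("pics/w2c.png",cv2.resize(im[v-80:v+80,u-100:u+100],(750,600),interpolation=3)[:,:,::-1])
E
```

```text
g 18.700000000000003
[509.2, -73.3, 85.2] [0.3, 0.1, 0.8]
13.643988079237989 28.753429055213928 [179.9, 0.1, 166.4] [-0.6, 3.0, 4.1]
[180.0, 0.1, -164.4] [509.2, -72.7, 85.3] [0.2, 2.3, 2.7] [-16.0, 9.2, 113.5, 0.1, 57.2, -121.7]
{'c': array([508.2723999 , -73.12147522]), 'ax': (83.82189178466797, 84.19053649902344), 'red': array([475.64032499, -82.54647899]), 'zero': np.float64(-163.8898879162711), 'mu': array([498.2390693 , -75.81606397]), 'ptr': np.float64(-164.19005434092117), 'ext': np.float64(21.711355622235285)} 7.6917
```

View pics/w2c.png

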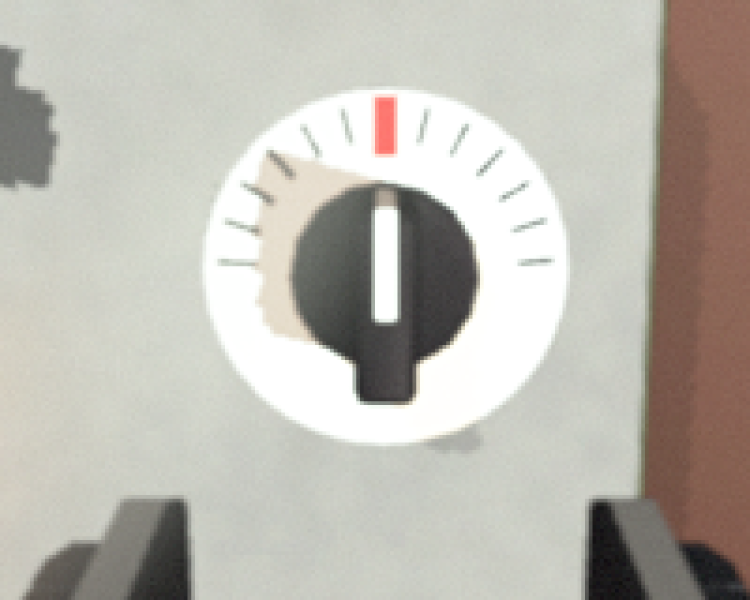

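The pointer stands on the red mark, measured within 0.3°. Next I'll take wrist views of the ring and the flask.

```bash
python3 - <<'E'
from h import *
def circ(m,C,z):
    W=np.array([onz(C,*p,z)[:2] for p in np.argwhere(m)[:,::-1]],np.float32);return cv2.fitEllipse(cv2.convexHull(W))[:2]
goto([560,-218,260],[180,0,180]);wait(.2);C,im=shot("wrist","w3")
st,ce,m=blob(im,(20,120,90),(35,255,255));print("ring",st,circ(m,C,102))
goto([450,171,260],[180,0,180]);wait(.2);C,im=shot("wrist","w4")
u,v=map(int,proj(C,[450,171,105]));st,ce,m=blob(im,(5,130,100),(18,255,255),(u-45,v-45,u+45,v+45))
print("cap",st,(u,v),circ(m,C,105),get_obs()["t"])
print([(round(d["score"],2),fmt(d["extent"]),fmt(onz(C,*d["extent"][:2],60))) for d in spot_in("flask","wrist")])
cv2.imwrite("pics/w4s.png",im[:,:,::-1])
E
```

```text
ring [ 270  131  106  103 5978] ((564.3411865234375, -217.47161865234375), (89.76612091064453, 91.07317352294922))
cap [309 158  33  37 173] (324, 178) ((448.3065490722656, 171.93739318847656), (27.73367691040039, 31.930904388427734)) 10.3583
[(0.96, [415.2, 73.3, 69.8, 69.9], [362.9, 253.6, 60.0]), (0.7, [306.4, 54.4, 67.4, 77.0], [346.7, 155.1, 60.0]), (0.59, [324.4, 163.5, 60.8, 57.4], [445.7, 171.2, 60.0])]
```

View pics/w4s.png

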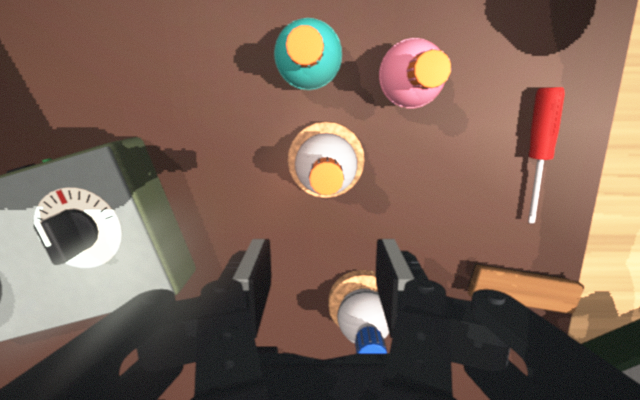

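The view shows the steel flask's orange cap at (326,177) on cork, turquoise at (308,53) and pink at (415,73). The knob's stripe is parallel to the line from the dial centre to the red mark. I'll refine the cap position and then grasp.

```bash
python3 - <<'E'
from h import *
C=cam("wrist");im=cv2.imread("pics/w4.png")[:,:,::-1].copy()
st,ce,m=blob(im,(5,120,100),(26,255,255),(305,155,350,200))
# fit cap with top disc only roughly: whole silhouette at z=105
W=np.array([onz(C,*p,105)[:2] for p in np.argwhere(m)[:,::-1]],np.float32)
(cx,cy),ax,_=cv2.fitEllipse(cv2.convexHull(W));print("cap",st,cx,cy,ax)
print("hand cap",onz(C,326,176.5,105),"rest",onz(C,326,160,16))
ok=abs(cx-449.5)<4 and abs(cy-171)<4
if ok:
    grip(60);goto([cx,cy,150],[180,0,180])
    z=5+86-18.7
    move_l([cx,cy,z],speed=100);o=get_obs();print(fmt(o["tcp_pos"]),fmt(o["wrist_force"]))
    grip(20,80);wait(.2);o=get_obs();print(o["grip_width"],o["grip_force"],fmt(o["wrist_force"]),fmt(o["moment"]),fmt(o["tcp_pos"]))
    move_l([cx,cy,z+25],speed=60);wait(.2);o=get_obs();print(o["grip_width"],fmt(o["wrist_force"]),fmt(o["moment"]),fmt(o["tcp_pos"]),o["t"])
E
```

```text
cap [309 158  35  37 983] 448.51202392578125 172.37127685546875 (28.755725860595703, 32.43599319458008)
hand cap [448.43920648 172.57489069 105.        ] rest [449.70694094 173.28740292  16.        ]
[449.4, 172.6, 73.1] [-0.6, 0.1, -0.6]
28.397503858951758 78.5716724395752 [0.6, 0.8, 5.4] [0.0, 0.0, 0.0] [449.6, 172.7, 73.4]
27.947712840370144 [-0.4, 0.5, -2.7] [0.0, -0.0, 0.0] [448.1, 172.3, 96.8] 13.5083
```

```bash
python3 - <<'E'
from h import *
x,y=564.5,-217.8
p=get_obs()["tcp_pos"];move_l([p[0],p[1],240],speed=200)
goto([x,y,240],[180,0,180]);wait(.2);o=get_obs();e=o["tcp_pos"][:2]-[x,y];print(fmt(o["tcp_pos"]),fmt(o["wrist_force"]),o["grip_width"])
x-=e[0];y-=e[1]
move_l([x,y,166],speed=120);wait(.2)
z=166
while True:
    o=get_obs();f=o["wrist_force"];print(z,fmt(o["tcp_pos"]),fmt(f),fmt(o["moment"]),round(o["grip_width"],1))
    if f[2]>24 or np.hypot(*f[:2])>10 or z<=138: break
    z-=2 if z>146 else 1;move_l([x,y,z],speed=30);wait(.1)
print(o["t"])
C,im=shot("side","s2");cv2.imwrite("pics/s2c.png",cv2.resize(im[150:310,240:440],(750,600),interpolation=3)[:,:,::-1])
E
```

```text
[564.7, -216.5, 240.2] [-0.6, 0.4, -3.0] 28.027075704949723
166 [565.1, -219.5, 167.5] [0.4, 0.2, -3.0] [-0.0, 0.0, -0.0] 28.1
164 [564.2, -219.1, 164.0] [0.8, -0.7, -2.5] [-0.0, -0.0, -0.1] 28.4
162 [564.2, -219.0, 161.9] [-0.7, -0.3, -3.5] [-0.1, -0.0, 0.0] 28.0
160 [564.2, -219.1, 159.9] [0.1, 0.2, -3.3] [0.0, -0.0, 0.0] 27.9
158 [564.6, -219.1, 158.9] [-1.3, 1.9, 2.8] [0.2, 0.3, 0.0] 27.9
156 [564.5, -219.1, 156.4] [-1.6, 1.6, 4.0] [0.3, 0.3, 0.0] 27.9
154 [564.5, -219.1, 154.5] [-2.5, 2.3, 5.7] [0.3, 0.3, 0.0] 28.2
152 [564.6, -219.1, 152.7] [-2.4, 1.8, 6.2] [0.3, 0.4, -0.0] 28.2
150 [564.6, -219.1, 151.0] [-2.3, 2.0, 7.7] [0.4, 0.5, 0.0] 28.3
148 [564.7, -219.1, 149.3] [-3.1, 2.6, 8.1] [0.4, 0.5, 0.0] 28.2
146 [564.7, -219.1, 147.6] [-4.1, 2.0, 10.5] [0.5, 0.6, -0.0] 27.9
145 [564.8, -219.1, 146.8] [-3.8, 3.2, 9.9] [0.4, 0.6, -0.0] 28.0
144 [564.8, -219.2, 145.9] [-3.2, 3.4, 10.4] [0.5, 0.7, 0.0] 27.7
143 [564.8, -219.1, 145.0] [-3.6, 3.3, 10.4] [0.5, 0.7, 0.0] 28.5
142 [564.8, -219.1, 144.2] [-3.4, 2.8, 11.0] [0.6, 0.8, 0.0] 27.9
141 [564.9, -219.2, 143.3] [-3.7, 3.2, 12.3] [0.5, 0.8, -0.0] 28.3
140 [564.9, -219.1, 142.7] [-5.0, 4.9, 12.9] [0.6, 0.9, -0.0] 28.3
139 [565.1, -219.1, 142.6] [-6.2, 3.6, 17.3] [0.8, 1.1, -0.0] 27.7
138 [565.2, -219.2, 142.6] [-7.0, 5.4, 20.1] [0.8, 1.3, -0.1] 28.2
23.35
```

View pics/s2c.png

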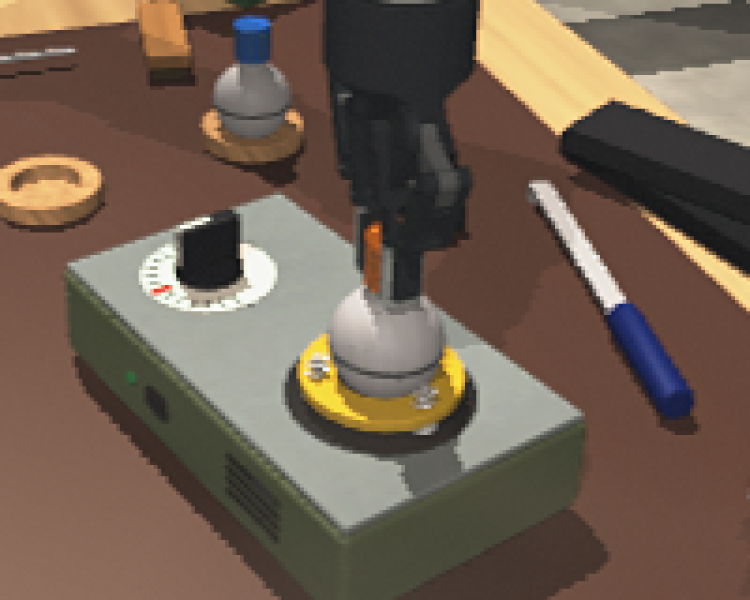

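The flask sits in the ring, and the ring is at its stop: the height stays at 142.6 while the force climbs. The side load shows it is about 1 mm off centre, so I'll ease it, re-centre and press again.

```bash
python3 - <<'E'
from h import *
def ob(z):
    a=[];
    for _ in range(4): wait(.05);o=get_obs();a.append(np.r_[o["tcp_pos"],o["wrist_force"],o["moment"],o["grip_width"]])
    r=np.mean(a,0);print(z,np.round(r,1).tolist(),round(o["t"],1));return r
x,y=564.3,-219.1
move_l([x,y,146],speed=40)
for i in range(3):
    r=ob((round(x,1),round(y,1)))
    if np.hypot(r[3],r[4])<1.5: break
    d=np.array([np.sign(r[3])*min(abs(r[3])*.35,1),np.sign(r[4])*min(abs(r[4])*.35,1)]);x+=d[0];y+=d[1]
    move_l([x,y,146],speed=20)
for z in(142,140,139,138,137,136.5):
    move_l([x,y,z],speed=30);r=ob(z)
    if r[5]>24:break
C,im=shot("top","t3");CT=C
st,ce,m=blob(im,(20,120,90),(35,255,255),(350,170,400,230))
k=im[200:240,300:350];f=im[150:320,180:440]
C,s=shot("side","s3");a=cv2.resize(k,(500,400),interpolation=3);b=cv2.resize(f,(300,196));canvas=np.zeros((600,800,3),np.uint8)
canvas[:400,:500]=a;canvas[:196,500:]=b;canvas[200:440,500:800]=cv2.resize(s[200:280,290:390],(300,240),interpolation=3)
cv2.imwrite("pics/fin.png",canvas[:,:,::-1])
E
```

```text
(564.3, -219.1) [564.7, -219.1, 147.6, -3.2, 2.9, 9.3, 0.5, 0.6, -0.0, 28.1] 23.9
(np.float64(563.3), np.float64(-218.1)) [564.1, -218.4, 147.7, -2.7, 2.1, 8.7, 0.4, 0.4, -0.0, 28.2] 24.4
(np.float64(562.4), np.float64(-217.4)) [563.8, -218.1, 148.0, -1.2, 1.8, 8.8, 0.3, 0.3, -0.0, 28.2] 24.9
142 [563.7, -218.0, 144.7, -2.1, 0.9, 10.3, 0.1, 0.3, -0.0, 28.1] 25.6
140 [563.8, -218.0, 143.0, -2.4, 1.4, 11.2, 0.2, 0.4, -0.0, 28.2] 26.0
139 [563.8, -218.0, 142.1, -2.8, 1.0, 12.0, 0.2, 0.4, -0.0, 28.2] 26.5
138 [563.9, -218.0, 141.6, -3.7, 2.1, 13.9, 0.3, 0.5, -0.0, 28.2] 26.9
137 [564.0, -218.0, 141.6, -5.0, 2.6, 17.2, 0.4, 0.8, -0.0, 28.2] 27.4
136.5 [564.1, -218.0, 141.5, -5.7, 3.0, 19.1, 0.5, 0.9, -0.0, 28.0] 27.8
```

View pics/fin.png

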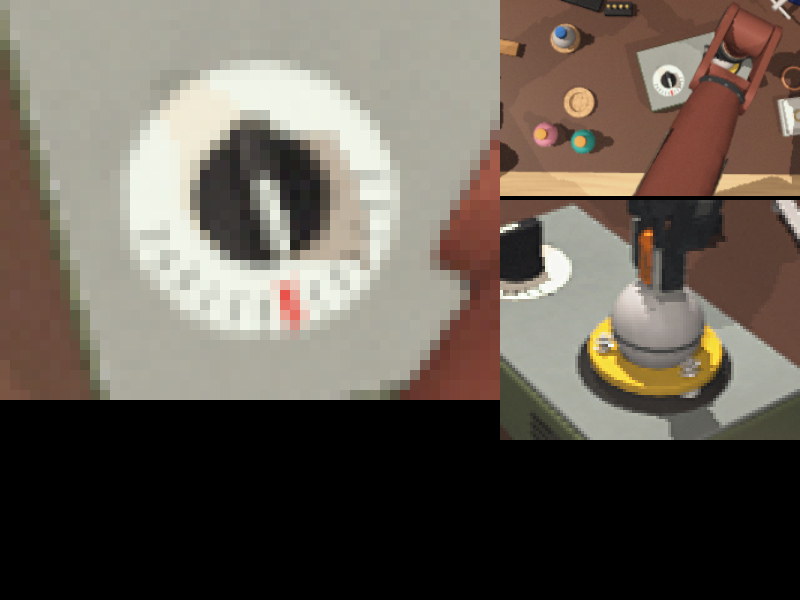

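The final view shows the pointer in line with the red mark, the ring down on its stop with 19 N of push, the fingers on the cap, and everything else where it was.

```bash
python3 -c "
from station import *
print(sign_off())"
```

```text
the job is handed in; nothing more can be done
None
```

I handed the job in at about 28 s: the knob is on zero, and the orange-capped flask is held pressed in the yellow ring at its stop. No result came back, so I don't know how it was judged.

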